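# Find the hidden catch tile and open the tool chest drawer

### The arm

A 6-joint arm with a two-finger parallel gripper is mounted at the origin on the work surface. World frame = base frame: x ahead of the robot, y to its left, z up, the work surface at z = 0. Lengths are in m, angles in rad, forces in N, time in s.
With the tool pointing down it reaches from about 0.35 to 0.925 m from the base axis. Payload 6.4 kg.
Tool frame: the origin (TCP) lies at the very end of the fingers, on their centre line; the grasp point (between the pads) lies 19 mm behind it; z points along the fingers, y is the line along which they close (so a half turn about z gives the same grasp; the last joint's range is limited). The gripper opens to 94 mm and grips with 3 to 60 N. Pads are 16 mm wide; open, the fingers measure 119 mm over their backs; the gripper's body (75 mm by 177 mm) begins 78 mm behind the grasp point.
Start: joints at [-1.303, 0.245, 1.558, -0, 1.339, -0.174], TCP at [0.278, -0.588, 0.205] pointing down, gripper open.
Joint ranges: [-3.13, 3.13], [-1.02, 2.26], [0.13, 2.54], [-0.95, 4.09], [0.21, 2.88], [-2.74, 2.74]. Speed limits (rad/s): [2.57, 2.57, 3.14, 3.14, 3.14, 3.14].

### API

Orientations are given as a unit quaternion [w, x, y, z].
In Python, from rig import bot gives the robot as it stands. The module is installed in compiled form; this text tells all that it offers.
- The arm moves only by the tool drive_tool, never from a script. Its arguments are lists of equal length, an entry for each row: "rotation": the turn, a rotation vector about the world's x, y, z in degrees, a list of three; "offset": the shift along the world's x, y, z in m, a list of three; "fingers": the opening, from -1 (shut) to 1 (fully open). A call has 1 to 5 rows; each row shifts and turns the commanded pose from where the row before left it; what a row does not reach is not made up. A row lasts 1/10 s, in which the tool goes at most 50 mm and 8.59 degrees, less where a joint would pass 70% of its speed; a pose out of reach is approached as far as the arm can. A call with a gripper value outside its range is refused whole. The fingers move at their own pace and stop on an object; "force" is the grip in N (left out, the last holds). Time passes only in rows, so rows that do not move let the fingers close. It gives the time, the measured TCP pose, the force, the opening and the grip force at its end, in the units of the state.
- bot.get_obs(): the state, without advancing time (a new reading comes with each control period).
- bot.grab_frame(name): name is "scene" or "top" or "wrist"; returns the picture (400x640x3 uint8, blue, green, red); there is no depth.
- bot.calibration(name): a dict with "intrinsics" (3x3 intrinsics, pixels), "extrinsics" (4x4, takes a point from camera to world coordinates). Camera axes: x right, y down, z forward; pixel columns grow to the right and rows downward; lengths in m; the calibration is good to about 2 mm. A picture is of the moment at which its call begins: read the wrist's pose just before it. calibration takes no time and is no camera call; for the wrist camera it gives the pose at the moment of the call.
- bot.sign_off(): hands the job in; it is judged then, once.
The state is a dict: "time": time; "joints": joint angles; "qvel": joint speeds; "joint_torque": joint torques, N m; "position": TCP position; "tcp_rot": TCP orientation; "wrist_force": force on the tool from outside, world axes, zero at the start; "ft_torque": the same for the moment, N m; "grip_width": finger opening in m; "gripper_force": force on a finger pad.
Only numpy, scipy, OpenCV 4.12 (cv2) and the standard library are available. Lean on these libraries where they do the work, as an engineer would, in place of code of your own. Each camera call takes 0.05 s, during which the arm holds its last target. There are 200 camera calls.

### The job

Open the safety-locked drawer of the wooden tool chest. One of the seven blue tiles set along the front edge of its top hides the catch: feel along the row with a light touch until a tile gives way, press that tile right down so that the drawer springs ajar, then pull the drawer out as far as it goes. Keep every touch gentle, for the tiles crack under a hard push, and do not disturb the pots and brush on the chest and the bench.

Things in the scene. Friction and masses are not known exactly. Their poses are not given: they have to be found in the camera images.
- chest: Low wooden tool chest fixed on the bench, 220 (x) x 270 (y) x 106 mm high, origin under its centre. +x points from its front (drawer side, facing the robot) to its back, +y to its left. Along the front edge of its top, 77 mm in front of its centre, runs a trough 46 mm wide (x), 6 mm deep; the lip before it is 10 mm thick. Its floor is a row of seven blue glazed tiles.
- row_mid (a point): Centre of the top of the middle tile. All seven look alike: 44 mm (x) by 32.5 mm (y), in line along y at 34 mm pitch, tops flush, 100 mm above the bench. Six are rigid; one, a different one each time, not marked and not reported, is the sprung cover of a recess and carries the catch. The tiles are brittle: more than 30 N from the fingers is too much.
- row_left (a point): Centre of the top of the tile at the chest's left (+y) end of the row, 102 mm from row_mid. About the catch tile: it yields from 2 N on and has sunk 8 mm at 4 N, so a fingertip sliding over it drops between its neighbours; it then needs 5.5 N to move on and is fully home, 14 mm below the row, at 8.5 N. Past about 12 mm it frees the drawer; it rises when let go.
- row_right (a point): Centre of the top of the tile at the chest's right (-y) end of the row, 204 mm from row_left. A fingertip sinks only when it is wholly over the catch tile, so it must be less than 34 mm long along the row.
- drawer (a joint): How far the drawer is out, in m: 0 shut, 0.115 at its padded stop; it slides towards the chest's -x. Locked until the catch tile is pressed; a spring then drives it out by itself to about 0.046 within about a second (keep the tile down until it has moved 15 mm). From there it slides with 1.2 N of friction and some damping and stays where it is left.
- drawer_front (a point): Middle of the top edge of the drawer's dark front panel: no handle, 14 mm thick (x), 260 mm wide, 74 mm tall, top 82 mm above the bench; shut, its back lies on the chest's face, 33 mm in front of the row's middle line. Ajar, the gap behind it is open from above: reach in and draw the panel from behind. The drawer's floor is 17 mm above the bench; nothing within 65 mm of the panel's back.
- glaze_bowl: Small loose white bowl, 68 mm across, 36 mm high, standing on the chest's top behind the tiles; origin under its centre. Leave it alone.
- slip_jar: Small loose terracotta jar, 44 mm across, 45 mm high, standing on the chest's top behind the tiles; origin under its centre. Leave it alone.
- vase: Loose white vase, 64 mm across, 125 mm high, on the bench to the robot's left; origin under its centre. Leave it alone.
- vase2: Second loose white vase, same size, on the bench to the robot's left; origin under its centre. Leave it alone.
- beaker: Loose white beaker, 74 mm across, 85 mm high, on the bench to the robot's right; origin under its centre. Leave it alone.
- cone_bowl: Loose white bowl, 130 mm across, 50 mm high, on the bench to the robot's right; origin under its centre. Leave it alone.
- brush: Loose brush lying on the bench to the robot's right; origin under its middle. Leave it alone.

How it is judged:
By the outcome, as a careful person would: the job done as asked, in the order asked, and still so for the second after the job is handed in, with the robot touching nothing.
It also fails if it takes over 72 s, if anything falls off the work surface, if the arm or the gripper's body presses on something with over 40 N, if the wrist force passes 120 N, or if a joint passes its speed limit or range.

## Working session

There is one attempt and no reset: what is moved stays moved. The work goes in short steps, Python scripts to look and compute and a tool call to move; the robot and the scene stay as the last step left them, time stands still between calls to the robot, and variables do not carry over. Pictures are saved under pics/ and viewed, at most 10 in all, crops included, and the job is handed in when it is done.

Besides the shell and the picture viewer there is one more tool, called after ">>>" as name(argument=value, ...) on one line, values as JSON. drive_tool: Moves the arm, as the interface text tells. Its arguments: {"type":"object","properties":{"rotation":{"type":"array","items":{"type":"array","items":{"type":"number"}}},"offset":{"type":"array","items":{"type":"array","items":{"type":"number"}}},"fingers":{"type":"array","items":{"type":"number"}},"force":{"type":"number"}},"required":["rotation","offset","fingers"]}

```bash
mkdir -p pics; python3 - <<'E'
from rig import bot
import cv2
o=bot.get_obs();print({k:(v if not hasattr(v,'round') else v) for k,v in o.items()})
for n in("scene","top"):
    cv2.imwrite(f"pics/{n}0.png",bot.grab_frame(n))
    c=bot.calibration(n);print(n,c)
E
```

```text
{'time': 0.0, 'joints': array([-1.30314270e+00,  2.45826603e-01,  1.55898811e+00, -4.40794163e-06,
        1.33871333e+00, -1.74116258e-01]), 'qvel': array([0.0006778 , 0.00134264, 0.00016888, 0.0006635 , 0.00032854,
       0.00020499]), 'joint_torque': array([ 2.76855135e-03, -4.15840352e+01, -3.14599228e+01,  6.86011976e-02,
        3.32490192e-02, -1.31143593e-04]), 'position': array([ 0.27773486, -0.58701347,  0.20435128]), 'tcp_rot': array([-9.66537168e-04,  9.75703379e-01,  2.19093543e-01, -4.73833936e-05]), 'wrist_force': array([-0.05435262,  0.44942546, -0.21760331]), 'ft_torque': array([-0.01715104, -0.00547673, -0.06829299]), 'gripper_force': 0.0, 'grip_width': 0.09395049219672127}
scene {'intrinsics': array([[458.21564065,   0.        , 327.30161716],
       [  0.        , 458.21564065, 197.20707353],
       [  0.        ,   0.        ,   1.        ]]), 'extrinsics': array([[-0.75702948,  0.49450303, -0.42705166,  1.15468664],
       [ 0.65337113,  0.57648157, -0.49068846,  0.58861769],
       [ 0.00354048, -0.65048885, -0.75950755,  1.04378928],
       [ 0.        ,  0.        ,  0.        ,  1.        ]])}
top {'intrinsics': array([[414.40782311,   0.        , 325.90554572],
       [  0.        , 414.40782311, 208.39178724],
       [  0.        ,   0.        ,   1.        ]]), 'extrinsics': array([[ 0.02090176, -0.9929743 ,  0.11646956,  0.43045593],
       [-0.99974504, -0.01976328,  0.01092128, -0.0195713 ],
       [-0.00854273, -0.11666814, -0.99313421,  1.46738104],
       [ 0.        ,  0.        ,  0.        ,  1.        ]])}
```

View pics/top0.png

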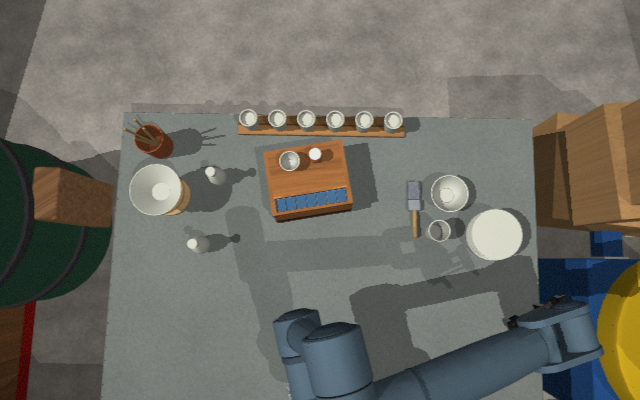

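View pics/scene0.png

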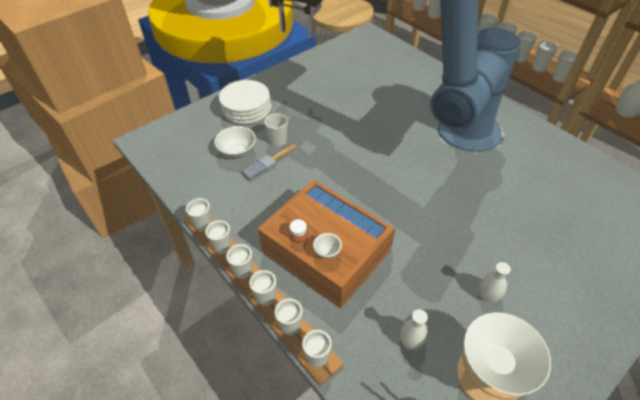

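The top view shows the chest with the tiles spanning about (276–347, 188–210), the bowl at (289,160), the jar at (315,154), the vases at (213,175) and (197,243), and the brush at (415,205). The scene view shows the tile row from (312,188) to (383,230).

```bash
cat > h.py <<'E'
import numpy as np,cv2
from rig import bot
def toplane(n,uv,z):
    c=bot.calibration(n);K,T=c["intrinsics"],c["extrinsics"]
    r=np.c_[uv,np.ones(len(uv))]@np.linalg.inv(K).T@T[:3,:3].T
    return T[:3,3]+r*((z-T[2,3])/r[:,2])[:,None]
def project(n,P):
    c=bot.calibration(n);K,T=c["intrinsics"],c["extrinsics"]
    p=(np.asarray(P)-T[:3,3])@T[:3,:3]@K.T
    return p[:,:2]/p[:,2:]
E
python3 - <<'E'
from h import *
for n,roi in(("top",(180,220,265,360)),("scene",(175,245,300,395))):
    im=cv2.imread(f"pics/{n}0.png").astype(int)
    m=(im[...,0]>im[...,2]+40)&(im[...,0]>im[...,1]+15)
    k=np.zeros_like(m);a,b,c,d=roi;k[a:b,c:d]=m[a:b,c:d]
    k=cv2.morphologyEx(k.astype(np.uint8),cv2.MORPH_CLOSE,np.ones((3,3)))
    v,u=np.nonzero(k);P=toplane(n,np.c_[u,v],.1)[:,:2]
    r=cv2.minAreaRect((P*1000).astype(np.float32));print(n,len(u),r,P.mean(0))
    C=P-P.mean(0);w,V=np.linalg.eigh(C.T@C);print(np.degrees(np.arctan2(V[1,1],V[0,1])),np.sqrt(12*w/len(u)))
for p,z in(((289,160),.142),((315,154),.151),((438,230),.085)):print(toplane("top",[p],z))
for n in("top","scene"):
    im=cv2.imread(f"pics/{n}0.png")
    
E
```

```text
top 874 ((619.4439086914062, 45.50347900390625), (42.17177963256836, 232.63333129882812), 10.522931098937988) [0.61946949 0.04527245]
100.49464128665919 [0.04205087 0.23354835]
scene 912 ((619.63330078125, 42.69947052001953), (36.594905853271484, 229.04202270507812), 10.445527076721191) [0.6191171  0.04748247]
100.48742827307879 [0.0357147  0.22968843]
[[0.74267186 0.11890822 0.142     ]]
[[0.76204241 0.03405434 0.151     ]]
[[ 0.52755429 -0.37917806  0.085     ]]
```

>>> drive_tool(rotation=[[0, 0, 5], [0, 0, 5], [0, 0, 5], [0, 0, 5], [0, 0, 5]], offset=[[0.024, 0.0355, 0], [0.024, 0.0355, 0], [0.024, 0.0355, 0], [0.024, 0.0355, 0], [0.024, 0.0355, 0]], fingers=[-1, -1, -1, -1, -1], force=20)

```text
time: 0.6
position: [0.3984, -0.4083, 0.205]
tcp_rot: [-0.0, 0.904, 0.427, -0.0]
wrist_force: [-0.9, -0.7, -0.5]
grip_width: 0.0573
gripper_force: 0.0
```

>>> drive_tool(rotation=[[0, 0, 5], [0, 0, 5], [0, 0, 5], [0, 0, 5], [0, 0, 5]], offset=[[0.024, 0.0355, 0], [0.024, 0.0355, 0], [0.024, 0.0355, 0], [0.024, 0.0355, 0], [0.024, 0.0355, 0]], fingers=[-1, -1, -1, -1, -1])

```text
time: 1.1
position: [0.5184, -0.2308, 0.2051]
tcp_rot: [-0.0, 0.791, 0.612, -0.0]
wrist_force: [0.1, -0.0, -0.2]
grip_width: 0.0173
gripper_force: 0.0
```

>>> drive_tool(rotation=[[0, 0, 5], [0, 0, 5], [0, 0, 5], [0, 0, 5], [0, 0, 5]], offset=[[0.024, 0.0355, 0], [0.024, 0.0355, 0], [0.024, 0.0355, 0], [0.024, 0.0355, 0], [0.024, 0.0355, 0]], fingers=[-1, -1, -1, -1, -1])

```text
time: 1.6
position: [0.6384, -0.0534, 0.2049]
tcp_rot: [-0.0, 0.639, 0.769, -0.0]
wrist_force: [0.4, -0.2, -0.1]
grip_width: 0.0003
gripper_force: 0.0
```

>>> drive_tool(rotation=[[0, 0, 0], [0, 0, 0], [0, 0, 0], [0, 0, 0]], offset=[[0.001, -0.002, -0.035], [0, 0, -0.035], [0, 0, -0.018], [0, 0, 0]], fingers=[-1, -1, -1, -1])

```text
time: 2.0
position: [0.6361, -0.0562, 0.1131]
tcp_rot: [-0.004, 0.641, 0.768, -0.002]
wrist_force: [-0.5, 0.1, -0.1]
grip_width: 0.0007
gripper_force: 0.0
```

```bash
python3 - <<'E'
from h import *
im=[]
for n in("scene","wrist"):
    im.append(bot.grab_frame(n))
s=cv2.resize(im[0][160:260,260:420],None,fx=4,fy=4,interpolation=2)
cv2.imwrite("pics/s1.png",s);cv2.imwrite("pics/w1.png",im[1])
p=bot.get_obs()["position"];print(p,project("wrist",[p,[.621,.045,.1],[.6396,-.0553,.1],[.6024,.1453,.1]]))
E
```

```text
[ 0.63897016 -0.05714861  0.11764456] [[ 322.75644292  244.01906873]
 [ 323.98764026   55.11371301]
 [ 324.29875071  230.24095517]
 [ 323.56773155 -181.25717267]]
```

View pics/w1.png

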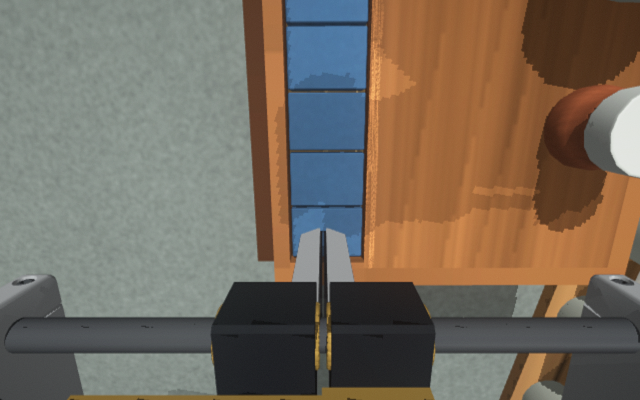

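View pics/s1.png

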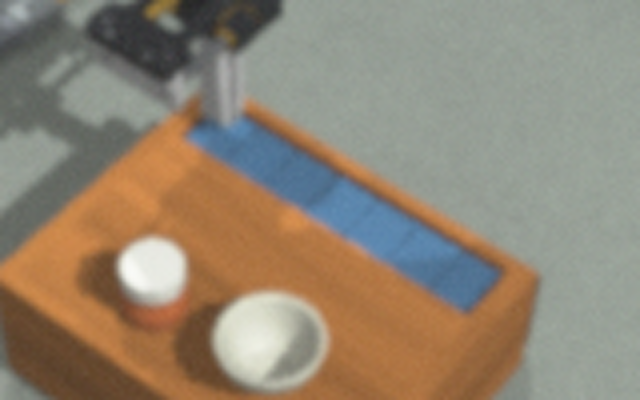

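The wrist view shows the fingertips over the rightmost tile: trough centre near column 327, tile edges at rows 206 and 257. So the row estimate is good to about 2 mm, and the scene view agrees.

>>> drive_tool(rotation=[[0, 0, 0], [0, 0, 0], [0, 0, 0], [0, 0, 0], [0, 0, 0]], offset=[[0.002, 0.001, -0.006], [0, 0, -0.005], [0, 0, -0.003], [0, 0, 0], [0, 0, 0]], fingers=[-1, -1, -1, -1, -1])

```text
time: 2.6
position: [0.641, -0.0561, 0.1036]
tcp_rot: [0.0, 0.641, 0.768, 0.0]
wrist_force: [-0.1, -0.3, 0.4]
grip_width: 0.0008
gripper_force: 0.0
```

>>> drive_tool(rotation=[[0, 0, 0], [0, 0, 0], [0, 0, 0]], offset=[[0, 0, -0.001], [0, 0, -0.001], [0, 0, 0]], fingers=[-1, -1, -1])

```text
time: 2.9
position: [0.6408, -0.0561, 0.1013]
tcp_rot: [-0.0, 0.641, 0.768, -0.0]
wrist_force: [0.0, 0.6, 1.1]
grip_width: 0.0005
gripper_force: 0.0
```

>>> drive_tool(rotation=[[0, 0, 0], [0, 0, 0], [0, 0, 0]], offset=[[0, 0, -0.001], [0, 0, 0], [0, 0, 0]], fingers=[-1, -1, -1])

```text
time: 3.2
position: [0.6409, -0.0561, 0.1004]
tcp_rot: [-0.0, 0.641, 0.768, -0.0]
wrist_force: [0.6, -0.3, 0.7]
grip_width: 0.0005
gripper_force: 0.0
```

>>> drive_tool(rotation=[[0, 0, 0], [0, 0, 0], [0, 0, 0]], offset=[[0, 0, -0.0005], [0, 0, 0], [0, 0, 0]], fingers=[-1, -1, -1])

```text
time: 3.5
position: [0.641, -0.0561, 0.1003]
tcp_rot: [0.0, 0.641, 0.768, 0.0]
wrist_force: [-1.2, 0.1, 3.2]
grip_width: 0.0006
gripper_force: 1.4
```

>>> drive_tool(rotation=[[0, 0, 0], [0, 0, 0], [0, 0, 0]], offset=[[0, 0, -0.0005], [0, 0, 0], [0, 0, 0]], fingers=[-1, -1, -1])

```text
time: 3.8
position: [0.641, -0.0561, 0.1003]
tcp_rot: [0.0, 0.641, 0.768, -0.0]
wrist_force: [-3.0, 0.9, 6.5]
grip_width: 0.0006
gripper_force: 2.8
```

>>> drive_tool(rotation=[[0, 0, 0], [0, 0, 0], [0, 0, 0], [0, 0, 0], [0, 0, 0]], offset=[[-0.0015, 0.0085, 0], [-0.0015, 0.0085, 0], [-0.0015, 0.0085, 0], [-0.0015, 0.0085, 0], [0, 0, 0]], fingers=[-1, -1, -1, -1, -1])

```text
time: 4.3
position: [0.6349, -0.0205, 0.0996]
tcp_rot: [-0.0, 0.64, 0.768, 0.0]
wrist_force: [1.0, 0.5, 3.2]
grip_width: 0.0006
gripper_force: 1.8
```

>>> drive_tool(rotation=[[0, 0, 0], [0, 0, 0], [0, 0, 0]], offset=[[0, -0.001, -0.001], [0, 0, 0], [0, 0, 0]], fingers=[-1, -1, -1])

```text
time: 4.6
position: [0.6347, -0.0224, 0.0982]
tcp_rot: [-0.001, 0.641, 0.768, 0.0]
wrist_force: [0.6, 3.5, 4.3]
grip_width: 0.0002
gripper_force: 2.2
```

>>> drive_tool(rotation=[[0, 0, 0], [0, 0, 0], [0, 0, 0], [0, 0, 0]], offset=[[0, 0.0005, -0.0015], [0, 0, -0.0015], [0, 0, -0.0015], [0, 0, 0]], fingers=[-1, -1, -1, -1])

```text
time: 5.0
position: [0.6347, -0.0223, 0.0939]
tcp_rot: [-0.001, 0.641, 0.768, 0.0]
wrist_force: [-0.2, 2.9, 5.2]
grip_width: 0.0009
gripper_force: 2.4
```

The second tile from the right gives way, so I'm pressing it home.

>>> drive_tool(rotation=[[0, 0, 0], [0, 0, 0], [0, 0, 0], [0, 0, 0], [0, 0, 0]], offset=[[0, 0, -0.0015], [0, 0, -0.0015], [0, 0, -0.0015], [0, 0, -0.0015], [0, 0, -0.001]], fingers=[-1, -1, -1, -1, -1])

```text
time: 5.5
position: [0.6352, -0.0223, 0.0875]
tcp_rot: [-0.0, 0.641, 0.768, 0.0]
wrist_force: [-0.6, 4.5, 7.0]
grip_width: 0.0002
gripper_force: 3.8
```

>>> drive_tool(rotation=[[0, 0, 0], [0, 0, 0], [0, 0, 0]], offset=[[0, 0, -0.001], [0, 0, 0], [0, 0, 0]], fingers=[-1, -1, -1])

```text
time: 5.8
position: [0.6352, -0.0223, 0.0867]
tcp_rot: [-0.0, 0.641, 0.768, 0.0]
wrist_force: [-0.5, 4.1, 7.7]
grip_width: 0.0003
gripper_force: 4.0
```

>>> drive_tool(rotation=[[0, 0, 0], [0, 0, 0], [0, 0, 0], [0, 0, 0], [0, 0, 0]], offset=[[0, 0, -0.001], [0, 0, -0.0005], [0, 0, 0], [0, 0, 0], [0, 0, 0]], fingers=[-1, -1, -1, -1, -1])

```text
time: 6.3
position: [0.6354, -0.0223, 0.0861]
tcp_rot: [0.0, 0.641, 0.768, 0.0]
wrist_force: [-2.2, 4.2, 11.3]
grip_width: 0.0006
gripper_force: 6.0
```

>>> drive_tool(rotation=[[0, 0, 0], [0, 0, 0], [0, 0, 0], [0, 0, 0], [0, 0, 0]], offset=[[0, 0, 0], [0, 0, 0], [0, 0, 0], [0, 0, 0], [0, 0, 0]], fingers=[-1, -1, -1, -1, -1])

```text
time: 6.8
position: [0.6354, -0.0223, 0.0861]
tcp_rot: [0.0, 0.641, 0.768, 0.0]
wrist_force: [-2.2, 3.2, 11.5]
grip_width: 0.0008
gripper_force: 6.0
```

```bash
python3 - <<'E'
from h import *
cv2.imwrite("pics/w2.png",bot.grab_frame("wrist"))
p=bot.get_obs()["position"];print(p,bot.get_obs()["wrist_force"])
R=np.array([[.983,-.182],[.182,.983]])
for d in(0,.046):
  q=[np.r_[np.array([.622,.045])+R@[-.033-d,y],.082] for y in(-.034,0,.034)];print(q,project("wrist",q))
E
```

```text
[ 0.63542151 -0.02234306  0.08612857] [-2.40301029  4.73342592 11.37348306]
[array([0.595749, 0.005572, 0.082   ]), array([0.589561, 0.038994, 0.082   ]), array([0.583373, 0.072416, 0.082   ])] [[262.24891012 184.04057411]
 [259.01664399 122.13355682]
 [255.4403174   53.63681076]]
[array([ 0.550531, -0.0028  ,  0.082   ]), array([0.544343, 0.030622, 0.082   ]), array([0.538155, 0.064044, 0.082   ])] [[180.50654586 184.26164582]
 [173.1454139  122.38129516]
 [165.00092853  53.91579099]]
```

View pics/w2.png

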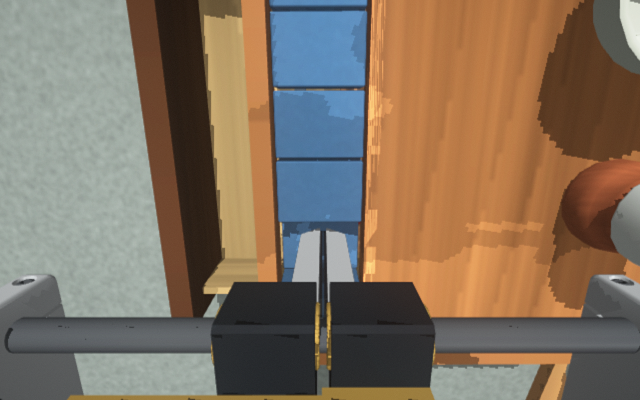

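The drawer has sprung ajar by about 45 mm: the panel's back edge is at column 182, row 184, and the open gap spans columns 185–245. I'll lift out and reach into the gap.

>>> drive_tool(rotation=[[0, 0, 0], [0, 0, 0], [0, 0, 0], [0, 0, 0], [0, 0, 0]], offset=[[0, 0, 0.006], [0, 0, 0.01], [0, 0, 0.014], [0, 0, 0.014], [0, 0, 0]], fingers=[-1, -1, -1, -1, -1])

```text
time: 7.35
position: [0.6361, -0.0233, 0.1309]
tcp_rot: [0.002, 0.641, 0.768, 0.001]
wrist_force: [0.7, 0.2, 0.4]
grip_width: 0.0006
gripper_force: 0.0
```

>>> drive_tool(rotation=[[0, 0, 0], [0, 0, 0], [0, 0, 0], [0, 0, 0], [0, 0, 0]], offset=[[-0.017, 0.014, 0], [-0.017, 0.014, 0], [-0.017, 0.014, 0], [-0.017, 0.015, 0], [0, 0, 0]], fingers=[-1, -1, -1, -1, -1])

```text
time: 7.85
position: [0.5648, 0.0357, 0.1275]
tcp_rot: [-0.001, 0.64, 0.768, -0.001]
wrist_force: [0.2, -0.1, -0.0]
grip_width: 0.0008
gripper_force: 0.0
```

```bash
python3 - <<'E'
from h import *
p=bot.get_obs()["position"]
im=bot.grab_frame("wrist");print(p,project("wrist",[[*p[:2],.082]]))
cv2.imwrite("pics/w3.png",im)
E
```

```text
[0.56479337 0.03569095 0.12754288] [[321.31779468 216.58087596]]
```

View pics/w3.png

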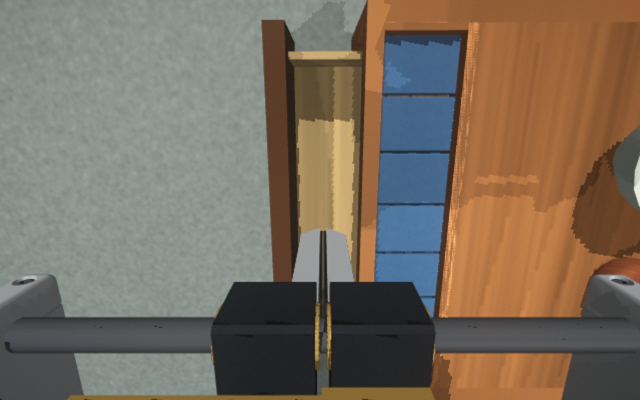

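The wrist view shows the fingers over the gap, with the panel at columns 265–290 and the chest face near column 360. There is about 10 mm clear on each side, and the tip is level with the middle tile.

>>> drive_tool(rotation=[[0, 0, 0], [0, 0, 0], [0, 0, 0], [0, 0, 0], [0, 0, 0]], offset=[[0, 0, -0.025], [0, 0, -0.02], [0, 0, -0.015], [0, 0, -0.008], [0, 0, 0]], fingers=[-1, -1, -1, -1, -1])

```text
time: 8.4
position: [0.5664, 0.0341, 0.0592]
tcp_rot: [-0.001, 0.641, 0.768, -0.001]
wrist_force: [-0.4, -0.2, 1.2]
grip_width: 0.0007
gripper_force: 0.0
```

>>> drive_tool(rotation=[[0, 0, 0], [0, 0, 0], [0, 0, 0], [0, 0, 0], [0, 0, 0]], offset=[[-0.004, -0.0007, 0], [-0.004, -0.0007, 0], [-0.004, -0.0007, 0], [-0.006, -0.0011, 0], [-0.006, -0.0011, 0]], fingers=[-1, -1, -1, -1, -1])

```text
time: 8.9
position: [0.5434, 0.03, 0.0613]
tcp_rot: [0.001, 0.641, 0.768, 0.001]
wrist_force: [2.8, -0.2, 1.4]
grip_width: 0.0007
gripper_force: 1.2
```

>>> drive_tool(rotation=[[0, 0, 0], [0, 0, 0], [0, 0, 0], [0, 0, 0], [0, 0, 0]], offset=[[-0.008, -0.0015, 0], [-0.008, -0.0015, 0], [-0.008, -0.0015, 0], [-0.008, -0.0015, 0], [-0.006, -0.0011, 0]], fingers=[-1, -1, -1, -1, -1])

```text
time: 9.4
position: [0.5041, 0.0228, 0.0604]
tcp_rot: [-0.0, 0.641, 0.768, -0.0]
wrist_force: [1.8, -0.2, 2.1]
grip_width: 0.0005
gripper_force: 1.2
```

>>> drive_tool(rotation=[[0, 0, 0], [0, 0, 0], [0, 0, 0], [0, 0, 0], [0, 0, 0]], offset=[[-0.003, -0.0006, 0], [-0.003, -0.0006, 0], [-0.003, -0.0006, 0], [-0.002, -0.0004, 0], [0, 0, 0]], fingers=[-1, -1, -1, -1, -1])

```text
time: 9.9
position: [0.4931, 0.0208, 0.06]
tcp_rot: [-0.001, 0.641, 0.768, -0.001]
wrist_force: [0.2, -0.3, 0.3]
grip_width: 0.0003
gripper_force: 0.0
```

>>> drive_tool(rotation=[[0, 0, 0], [0, 0, 0], [0, 0, 0], [0, 0, 0]], offset=[[-0.0015, -0.0003, 0], [-0.0015, -0.0003, 0], [-0.0015, -0.0003, 0], [0, 0, 0]], fingers=[-1, -1, -1, -1])

```text
time: 10.3
position: [0.489, 0.0199, 0.0603]
tcp_rot: [-0.0, 0.641, 0.768, -0.0]
wrist_force: [-0.1, 0.9, -0.0]
grip_width: 0.0005
gripper_force: 0.0
```

>>> drive_tool(rotation=[[0, 0, 0], [0, 0, 0], [0, 0, 0]], offset=[[-0.001, -0.0002, 0], [-0.001, -0.0002, 0], [0, 0, 0]], fingers=[-1, -1, -1])

```text
time: 10.6
position: [0.488, 0.0196, 0.0605]
tcp_rot: [0.001, 0.641, 0.768, 0.001]
wrist_force: [4.5, 1.9, -4.1]
grip_width: 0.0006
gripper_force: 2.4
```

>>> drive_tool(rotation=[[0, 0, 0], [0, 0, 0], [0, 0, 0], [0, 0, 0]], offset=[[-0.001, -0.0002, 0], [0, 0, 0], [0, 0, 0], [0, 0, 0]], fingers=[-1, -1, -1, -1])

```text
time: 11.0
position: [0.488, 0.0195, 0.0606]
tcp_rot: [0.002, 0.641, 0.768, 0.002]
wrist_force: [8.1, 2.7, -7.3]
grip_width: 0.0001
gripper_force: 4.3
```

The drawer is at its stop: the force rises and nothing moves. Now I'll back off and lift out.

>>> drive_tool(rotation=[[0, 0, 0], [0, 0, 0], [0, 0, 0], [0, 0, 0], [0, 0, 0]], offset=[[0.005, 0.001, 0], [0.01, 0.002, 0], [0.005, 0.001, 0], [0, 0, 0.03], [0, 0, 0.04]], fingers=[-1, -1, -1, -1, -1])

```text
time: 11.5
position: [0.5047, 0.0236, 0.1291]
tcp_rot: [-0.003, 0.641, 0.768, -0.002]
wrist_force: [1.4, 0.3, -0.5]
grip_width: 0.0006
gripper_force: 0.0
```

>>> drive_tool(rotation=[[0, 0, 0], [0, 0, 0], [0, 0, 0], [0, 0, 0], [0, 0, 0]], offset=[[0, 0, 0.04], [0, 0, 0.04], [0, 0, 0.03], [0, 0, 0], [0, 0, 0]], fingers=[-1, -1, -1, -1, -1])

```text
time: 12.0
position: [0.5066, 0.0233, 0.2405]
tcp_rot: [0.0, 0.641, 0.768, -0.0]
wrist_force: [-0.2, 0.3, -1.4]
grip_width: 0.0004
gripper_force: 0.0
```

```bash
python3 - <<'E'
from h import *
cv2.imwrite("pics/w4.png",np.vstack([bot.grab_frame("wrist")[:300],bot.grab_frame("scene")[80:380]]))
R=np.array([[.983,-.182],[.182,.983]])
q=[np.r_[np.array([.622,.045])+R@[-.033-.115,y],.082] for y in(-.12,0,.12)];print(project("wrist",q))
E
```

```text
[[297.49936299 287.25837795]
 [294.8764851  183.51636941]
 [291.72052241  58.68939628]]
```

View pics/w4.png

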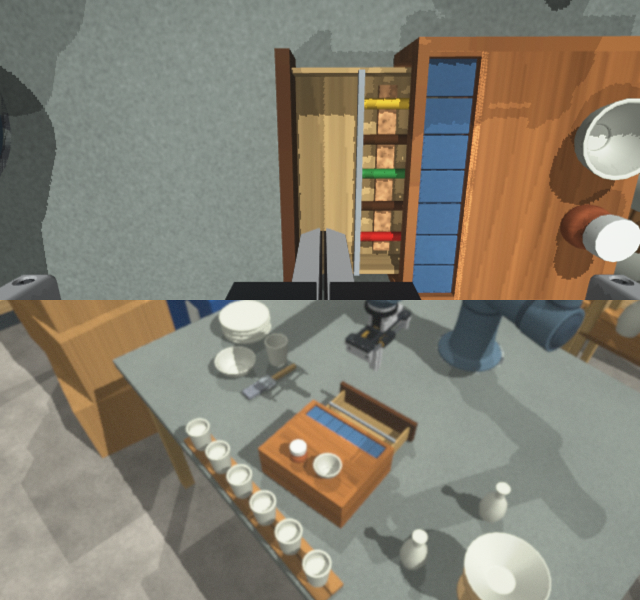

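The drawer is fully out: the panel's back edge is at columns 291–297, as predicted for 0.115 m. The pots and brush are where they were, and the gripper is clear.

```bash
python3 -c "
from rig import bot
print(bot.sign_off())"
```

```text
the job is handed in; nothing more can be done
None
```

The drawer is open to its stop, about 115 mm out: the catch was under the second tile from the chest's right end, no touch read more than about 13 N at the wrist, the pots and brush stayed put, and I handed the job in at about 12 s.

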